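Pop a capsule from the dispenser and trap it

ROBOT

A 6-joint arm with a two-finger parallel gripper is mounted at the origin on the work surface. World frame = base frame: x ahead of the robot, y to its left, z up, the work surface at z = 0. Lengths are in m, angles in rad, forces in N, time in s.
With the tool pointing down it reaches from about 0.275 to 0.85 m from the base axis. Payload 19 kg.
Tool frame: the origin (TCP) lies at the very end of the fingers, on their centre line; the grasp point (between the pads) lies 19 mm behind it; z points along the fingers, y is the direction in which the jaws open and shut (so a half turn about z gives the same grasp; the last joint's range is limited). The gripper opens to 85 mm and grips with 20 to 120 N. Pads are 22 mm wide; open, the fingers measure 114 mm over their backs; the gripper's body (76 mm by 85 mm) begins 54 mm behind the grasp point. The pads swing forward as they close: fully open they stand 13 mm farther back than shut.
Start: joints at [1.019, 0.15, 1.437, -0, 1.554, -0.134], TCP at [0.233, 0.526, 0.231] pointing down, gripper open.
Joint ranges: [-2.8, 2.8], [-0.68, 2.1], [0.12, 2.68], [-1.39, 4.53], [0.16, 2.79], [-2.81, 2.81]. Speed limits (rad/s): [1.89, 1.89, 2.22, 3.01, 3.01, 3.01].

INTERFACE

Orientations are given as a rotation vector (axis times angle).
In Python, from bench import state, grab_frame, finish_job gives the robot as it stands. The module is installed in compiled form; this text tells all that it offers.
- The arm moves only by the tool carry_out, never from a script. Its argument "increments" is a list of rows, each an object of numbers: "fingers": the finger opening in mm, from 0 to 85.4; "dx", "dy", "dz": the shift along the world's x, y, z in mm; "yaw": the turn about the world's z in rad. A call has 1 to 8 rows; each row shifts and turns the commanded pose from where the row before left it; what a row does not reach is not made up. A row lasts 1/10 s, in which the tool goes at most 50 mm and 8.59 degrees, less where a joint would pass 70% of its speed; a pose out of reach is approached as far as the arm can. A call with a gripper value outside its range is refused whole. The fingers move at their own pace and stop on an object; the grip force is fixed at half the most. Time passes only in rows, so rows that do not move let the fingers close. It gives the time, the measured TCP pose, the force and the opening at its end, in the units of the state.
- state(): the state, without advancing time (a new reading comes with each control period).
- grab_frame(name): name is "scene" or "top" or "wrist"; returns a dict with "color" (384x512x3 uint8, blue, green, red), "vertical_fov" (degrees; the focal length in pixels is half the picture's height over the tangent of half this angle, whatever the lens; pixels are square), "cx", "cy" (the principal point, pixels), "world_to_cam" (4x4, takes a point from world to camera coordinates); the wrist camera has in their place "mount" (4x4, takes a point from camera to tool coordinates, whose origin is the TCP and whose axes are the flange's). Camera axes: x right, y up, looking along -z (the intrinsics and any distortion apply to the point x, -y, -z); pixel columns grow to the right and rows downward; lengths in m; the calibration is good to about 2 mm. A picture is of the moment at which its call begins: read the wrist's pose just before it. There is no depth.
- finish_job(): hands the job in, once; it reports no verdict.
The state is a dict: "t": time; "joint_positions": joint angles; "dq": joint speeds; "joint_efforts": joint torques, N m; "position": TCP position; "ee_rot": TCP orientation; "force": force on the tool from outside, world axes, zero at the start; "moment": the same for the moment, N m; "width": finger opening in m.
Only numpy, scipy, OpenCV 4.12 (cv2) and the standard library are available. Lean on these libraries where they do the work, as an engineer would, in place of code of your own. Each camera call takes 0.05 s, during which the arm holds its last target. There are 200 camera calls.

TASK

Two spring capsule dispensers stand on the pantry counter. On the one loaded with the tall steel capsule, put one finger across the lane as a stop, press the key beside the lane all the way down with the other fingertip, and let the popped capsule run past the gate and be trapped against the waiting finger, standing wholly on the lane, before it slides off the lip. Finish while holding it so, with the key still down and the capsule resting against the finger; do not pick up or lift anything, and leave the other dispenser and everything else alone.

Things in the scene. Friction and masses are not known exactly. Their poses are not given: they have to be found in the camera images.
- disp_a: Fixed dispenser that holds the tall capsule: use this one. Black base 255 x 112 x 30 mm, local x -125..130, y -34..78. Origin on the counter under the lane; z up, -x along the lane to its open lip. Steel lane on y = 0, surface at z = 30 mm, 44 mm between two 6 mm high rails, x -125..10. Spring housing 60 mm wide, 70 mm high at x 15..130. Key at x = -110, y = 58.
- disp_a_lip (a point): Middle of the lane's open lip on the dispenser to use: its local (-125, 0, 30) mm. Axes as the dispenser's.
- disp_a_gate (a point): Where that dispenser's gate crosses the lane: local (-38, 0, 30) mm. The gate is a steel bar 4 mm thick along x, 34 mm wide, 8 mm proud of the lane; it is part of the key and sinks with it, mm for mm.
- pusher_disp_a (a joint): How far that dispenser's spring pusher has run out, 0 to 0.119 m (a plate 34 mm wide, 5 to 26 mm above the lane). Once the gate is down it drives the capsule down the lane at about 0.3 m/s with 2 to 4 N and over the lip within about half a second, unless something stops it; it keeps pushing on a stopped capsule.
- key_disp_a_top (a point): Centre of the top of that dispenser's steel key (36 mm along the lane, 24 mm across), 58 mm to the +y side of the lane's middle. 54 mm above the counter at rest, 42 mm (12 mm above the lane) when fully down. Moves with the key; axes as the dispenser's.
- key_disp_a (a joint): How far that key is pressed: 0 at rest, 0.012 m fully down. A spring resists with 2 N at first, 5 N fully down, and brings it back up. The gate lets the capsule go at about 0.008.
- capsule: Tall capsule: closed steel drum, 40 mm diameter, 34 mm tall, about 70 g, origin under its centre, z up. Starts on the lane at local x = -15 mm between pusher and gate. Well trapped, its centre is at local x -105..-62 mm. A 22 mm wide finger in the lane level with the key's middle (local x = -110, y = 0) stops it near x = -79 mm.
- disp_b: Fixed dispenser of the same make that holds the flat puck: leave alone. Black base 255 x 112 x 30 mm, local x -125..130, y -34..78. Origin on the counter under the lane; z up, -x along the lane to its open lip. Steel lane on y = 0, surface at z = 30 mm, 44 mm between two 6 mm high rails, x -125..10. Spring housing 60 mm wide, 70 mm high at x 15..130. Key at x = -110, y = 58.
- key_disp_b (a joint): how far the other dispenser's key is pressed (0 at rest, 0.012 m fully down): leave it alone.
- puck: flat steel puck 40 mm in diameter, 16 mm tall, in the other dispenser; origin under its centre: leave it alone.
- spare: spare tall steel capsule, 40 mm in diameter, 34 mm tall, standing on the counter itself between the dispensers: leave it alone.
- ecup: white espresso cup, 56 mm wide, 50 mm tall, standing on top of the spring housing of the flat puck's dispenser (top of the cup 121 mm above the counter).
- mug: white mug 82 mm wide, 95 mm tall, on the counter to the left.
- sugar: glass sugar jar 68 mm wide, 100 mm tall, on the counter to the right.
- tin: dark coffee tin 84 mm wide, 130 mm tall, on the counter at the far right.
- jug: steel milk jug 72 mm wide, 90 mm tall, on the counter at the far left.
- spoon: steel spoon 140 mm long lying on the counter in front of the robot.

How it is judged:
On the way:
1. with the key pressed down, the tall capsule pops out over the gate (value of joint key_disp_a above 0.007 m and x of capsule in the frame of disp_a below -0.03 m).
At the end, for the whole second after the job is handed in: Still holding: key at least 10 of its 12 mm down, tall capsule upright (0.12 rad), at rest on the lane, centre between local x = -110 and -58 mm and within 12 mm of the centre line, pressed against a finger with over 0.3 N; the other key up (value of joint key_disp_a above 0.01 m and x of capsule in the frame of disp_a between -0.11 and -0.058 m and y of capsule in the frame of disp_a between -0.012 and 0.012 m and z of capsule in the frame of disp_a between 0.026 and 0.035 m and angle between capsule's own z axis and vertical below 0.12 rad and linear speed of capsule below 0.02 m/s and contact force between the fingers and capsule above 0.3 N and value of joint key_disp_b below 0.002 m); the arm keeps its last pose, push and grip.
It fails at once if the tall capsule is lifted off the lane (more than 10 mm) (height (world z) of capsule above 0.04 m).
It fails at once if the tall capsule slides off the lip or off the lane (x of capsule in the frame of disp_a below -0.12 m or height (world z) of capsule below 0.02 m).
It fails at once if the other dispenser is operated or its puck moved (value of joint key_disp_b above 0.004 m or distance of puck from where it was at the start of the episode above 0.012 m).
It fails at once if a bystander is moved more than 30 mm (distance of any of spare, ecup, mug, sugar, tin, jug, spoon from where it was at the start of the episode above 0.03 m).
It also fails if it takes over 32 s, if anything falls off the work surface, if the arm or the gripper's body presses on something with over 40 N, if the wrist force passes 120 N, or if a joint passes its speed limit or range.

## Working session

There is one attempt and no reset: what is moved stays moved. The work goes in short steps, Python scripts to look and compute and a tool call to move; the robot and the scene stay as the last step left them, time stands still between calls to the robot, and variables do not carry over. Pictures are saved under pics/ and viewed, about 8 in all and at most 12, crops included, and the job is handed in when it is done.

Besides the shell and the picture viewer there is one more tool, called after "Call:" as name(argument=value, ...) on one line, values as JSON. carry_out: Moves the arm, as the interface text tells. Its arguments: {"type":"object","properties":{"increments":{"type":"array","items":{"type":"object","properties":{"fingers":{"type":"number"},"dx":{"type":"number"},"dy":{"type":"number"},"dz":{"type":"number"},"yaw":{"type":"number"}}}}},"required":["increments"]}

```bash
mkdir -p pics; cat > h.py <<'E'
import numpy as np, cv2
from bench import state, grab_frame, finish_job
def K(f):
    h=f["color"].shape[0]; F=h/2/np.tan(np.radians(f["vertical_fov"])/2)
    return np.array([[F,0,f["cx"]],[0,F,f["cy"]],[0,0,1.]])
def c2w(f,s=None):
    if "world_to_cam" in f: return np.linalg.inv(np.array(f["world_to_cam"]))
    T=np.eye(4); T[:3,:3]=cv2.Rodrigues(np.array(s["ee_rot"],float))[0]; T[:3,3]=s["position"]
    return T@np.array(f["mount"])
def ray(f,M,u,v):
    d=np.linalg.inv(K(f))@[u,v,1]; d=np.array([d[0],-d[1],-d[2]])
    return M[:3,3],M[:3,:3]@d
def onz(f,M,u,v,z):
    o,d=ray(f,M,u,v); return o+d*(z-o[2])/d[2]
def proj(f,M,p):
    c=np.linalg.inv(M)@np.r_[p,1]; q=K(f)@[c[0],-c[1],-c[2]]; return q[:2]/q[2]
E
python3 - <<'E'
from h import *
s=state();print({k:np.round(v,3) for k,v in s.items()})
for n in("scene","top","wrist"):
    f=grab_frame(n); print(n,{k:(np.round(v,4).tolist() if k!="color" else 0) for k,v in f.items()})
    cv2.imwrite(f"pics/{n}0.png",f["color"])
    np.save(f"{n}0.npy",f,allow_pickle=True)
a=cv2.imread("pics/top0.png");cv2.imwrite("pics/top0b.png",cv2.resize(a,(800,600),interpolation=2))
E
```

```text
{'t': np.float64(0.0), 'joint_positions': array([ 1.019,  0.151,  1.438,  0.   ,  1.554, -0.134]), 'dq': array([ 0.   , -0.001, -0.001, -0.001, -0.   , -0.001]), 'joint_efforts': array([ 3.0000e-03, -7.1302e+01, -5.7090e+01,  0.0000e+00,  8.0000e-03,
       -0.0000e+00]), 'position': array([0.233, 0.525, 0.231]), 'ee_rot': array([-6.510e-01, -3.073e+00,  2.000e-03]), 'force': array([ 0.2  , -0.37 , -1.627]), 'moment': array([-0.025,  0.081, -0.012]), 'width': np.float64(0.085)}
scene {'color': 0, 'vertical_fov': 56.3216, 'cx': 258.8526, 'cy': 191.8193, 'world_to_cam': [[0.7793, 0.6265, -0.0168, -0.4707], [-0.3667, 0.4776, 0.7984, 0.1424], [0.5082, -0.616, 0.6019, -1.3267], [0.0, 0.0, 0.0, 1.0]]}
top {'color': 0, 'vertical_fov': 54.7281, 'cx': 260.2674, 'cy': 193.8427, 'world_to_cam': [[0.0079, -0.9999, -0.0078, -0.0121], [0.9962, 0.0072, 0.0867, -0.5904], [-0.0866, -0.0085, 0.9962, -1.2828], [0.0, 0.0, 0.0, 1.0]]}
wrist {'color': 0, 'vertical_fov': 67.0285, 'cx': 251.5679, 'cy': 188.9638, 'mount': [[-0.0013, 0.953, 0.303, 0.0766], [1.0, 0.0013, 0.0003, -0.0001], [-0.0001, 0.303, -0.953, -0.142], [0.0, 0.0, 0.0, 1.0]]}
```

View pics/top0b.png

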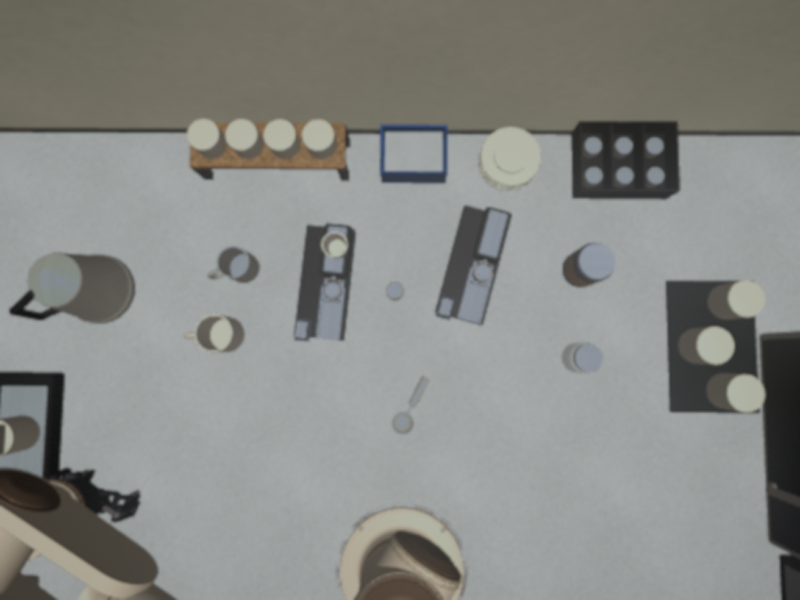

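View pics/scene0.png

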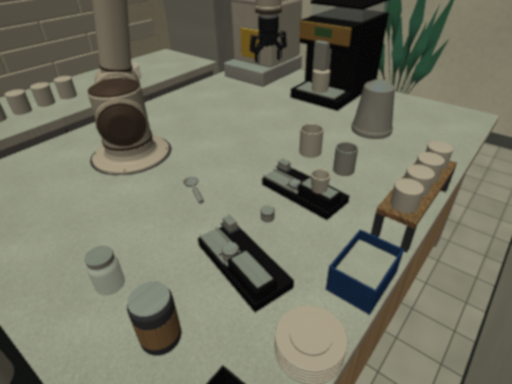

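The cup stands on the left dispenser (disp_b), so disp_a is the right one, near (475,265) in the 800 px top view. Its key and lip face the robot: key at about (446,307), capsule at about (482,270).

```bash
python3 - <<'E'
from h import *
f=np.load("top0.npy",allow_pickle=True).item();M=c2w(f);k=512/800
for n,u,v,z in[("Lfront",437,315,.03),("Rfront",484,324,.03),("backL",466,206,.03),("key",446,307,.054),("caps",482,270,.064),("spare",395,290,.034),("spoon",415,385,0)]:
    print(n,onz(f,M,u*k,v*k,z).round(4))
s=np.array(state()["ee_rot"]);print(cv2.Rodrigues(s)[0].round(3))
E
```

```text
Lfront [ 0.5633 -0.0759  0.03  ]
Rfront [ 0.5439 -0.1813  0.03  ]
backL [ 0.8129 -0.1412  0.03  ]
key [ 0.5795 -0.0947  0.054 ]
caps [ 0.6609 -0.173   0.064 ]
spare [0.6186 0.0188 0.034 ]
spoon [ 0.4055 -0.0278  0.    ]
[[-0.914  0.406 -0.   ]
 [ 0.406  0.914 -0.001]
 [ 0.    -0.001 -1.   ]]
```

Call:
carry_out(increments=[{"dx": 20, "dy": -40, "yaw": 0.02}, {"dx": 20, "dy": -40, "yaw": 0.02}, {"dx": 20, "dy": -40, "yaw": 0.02}, {"dx": 20, "dy": -40, "yaw": 0.02}, {"dx": 20, "dy": -40, "yaw": 0.02}, {"dx": 20, "dy": -40, "yaw": 0.02}, {"dx": 20, "dy": -40, "yaw": 0.02}, {"dx": 20, "dy": -40, "yaw": 0.02}])

```text
invalid input at $.increments[0]: expected keys fingers, dx, dy, dz, yaw
```

Call:
carry_out(increments=[{"dx": 20, "dy": -40}, {"dx": 20, "dy": -40}, {"dx": 20, "dy": -40}, {"dx": 20, "dy": -40}, {"dx": 20, "dy": -40}, {"dx": 20, "dy": -40}, {"dx": 20, "dy": -40}, {"dx": 10, "dy": -40}])

```text
invalid input at $.increments[0]: expected keys fingers, dx, dy, dz, yaw
```

Call:
carry_out(increments=[{"fingers": 44}, {"fingers": 44}, {"fingers": 44}, {"fingers": 44}])

```text
invalid input at $.increments[0]: expected keys fingers, dx, dy, dz, yaw
```

```bash
python3 - <<'E'
from h import *
s=state();f=grab_frame("wrist");print({k:np.round(v,4) for k,v in s.items()})
np.save("w1.npy",(f,s),allow_pickle=True);cv2.imwrite("pics/w1.png",cv2.resize(f["color"],(800,600),interpolation=2))
E
```

```text
{'t': np.float64(0.15), 'joint_positions': array([ 1.019 ,  0.1508,  1.4378,  0.    ,  1.5538, -0.1339]), 'dq': array([ 0.0007, -0.0002, -0.0017, -0.0003,  0.0019, -0.0001]), 'joint_efforts': array([ 1.50000e-03, -7.13378e+01, -5.71045e+01, -4.00000e-04,
        7.20000e-03,  1.00000e-04]), 'position': array([0.2332, 0.5254, 0.2309]), 'ee_rot': array([-6.516e-01, -3.073e+00,  1.300e-03]), 'force': array([-0.3317,  0.1356,  0.2568]), 'moment': array([-0.0129, -0.0509,  0.0471]), 'width': np.float64(0.0855)}
```

View pics/w1.png

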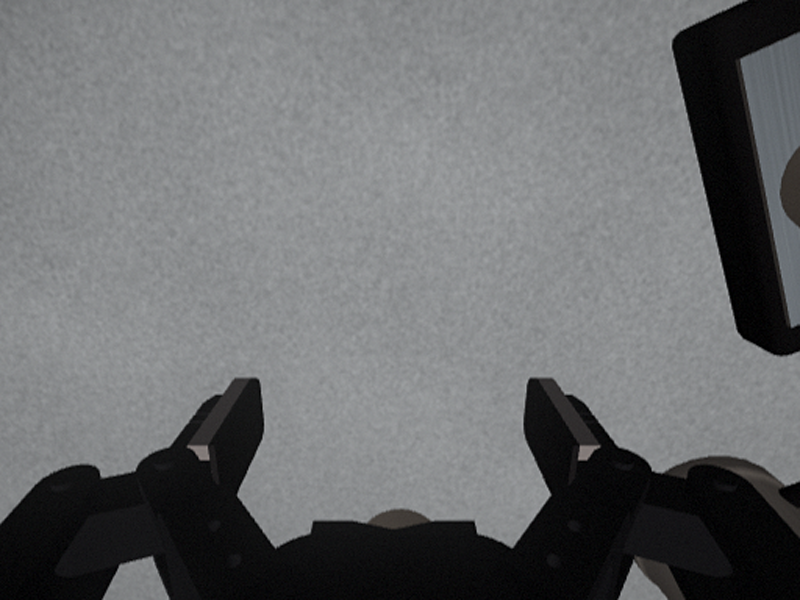

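All five keys are needed in every row. The wrist camera sits on the robot side, so I'll turn the tool half round on the way (yaw −2.98 in all). That lets it look up the lane.

Call:
carry_out(increments=[{"dx": 15, "dy": -31, "dz": 0, "yaw": -0.142, "fingers": 44}, {"dx": 15, "dy": -31, "dz": 0, "yaw": -0.142, "fingers": 44}, {"dx": 15, "dy": -31, "dz": 0, "yaw": -0.142, "fingers": 44}, {"dx": 15, "dy": -31, "dz": 0, "yaw": -0.142, "fingers": 44}, {"dx": 15, "dy": -31, "dz": 0, "yaw": -0.142, "fingers": 44}, {"dx": 15, "dy": -31, "dz": 0, "yaw": -0.142, "fingers": 44}, {"dx": 15, "dy": -31, "dz": 0, "yaw": -0.142, "fingers": 44}])

```text
t: 0.9
position: [0.3386, 0.3072, 0.2312]
ee_rot: [-2.045, -2.385, -0.0]
force: [1.3, 0.2, -0.1]
width: 0.0444
```

```bash
python3 - <<'E'
from h import *
s=state();print({k:np.round(v,4) for k,v in s.items()})
E
```

```text
{'t': np.float64(0.9), 'joint_positions': array([ 0.568 , -0.0986,  1.6927,  0.    ,  1.5474,  0.4147]), 'dq': array([-0.7485, -0.2305,  0.2121, -0.0025,  0.0169,  0.6692]), 'joint_efforts': array([ 10.9522, -46.0361, -57.7902,   0.1136,   0.1602,  -2.1399]), 'position': array([0.3386, 0.3072, 0.2312]), 'ee_rot': array([-2.0448, -2.385 , -0.    ]), 'force': array([ 1.2898,  0.2238, -0.1334]), 'moment': array([ 0.0155,  0.0097, -0.0046]), 'width': np.float64(0.0444)}
```

Call:
carry_out(increments=[{"dx": 15, "dy": -31, "dz": 0, "yaw": -0.142, "fingers": 44}, {"dx": 15, "dy": -31, "dz": 0, "yaw": -0.142, "fingers": 44}, {"dx": 15, "dy": -31, "dz": 0, "yaw": -0.142, "fingers": 44}, {"dx": 15, "dy": -31, "dz": 0, "yaw": -0.142, "fingers": 44}, {"dx": 15, "dy": -31, "dz": 0, "yaw": -0.142, "fingers": 44}, {"dx": 15, "dy": -31, "dz": 0, "yaw": -0.142, "fingers": 44}, {"dx": 15, "dy": -31, "dz": 0, "yaw": -0.142, "fingers": 44}])

```text
t: 1.6
position: [0.4436, 0.0901, 0.2313]
ee_rot: [-2.935, -1.121, -0.0]
force: [1.0, 0.9, -0.1]
width: 0.0441
```

Call:
carry_out(increments=[{"dx": 15, "dy": -31, "dz": 0, "yaw": -0.142, "fingers": 44}, {"dx": 15, "dy": -31, "dz": 0, "yaw": -0.142, "fingers": 44}, {"dx": 15, "dy": -31, "dz": 0, "yaw": -0.142, "fingers": 44}, {"dx": 15, "dy": -31, "dz": 0, "yaw": -0.142, "fingers": 44}, {"dx": 15, "dy": -31, "dz": 0, "yaw": -0.142, "fingers": 44}, {"dx": 15, "dy": -31, "dz": 0, "yaw": -0.142, "fingers": 44}, {"dx": 10, "dy": -31, "dz": 0, "yaw": -0.142, "fingers": 44}, {"dx": 0, "dy": 0, "dz": 0, "yaw": 0, "fingers": 44}])

```text
t: 2.4
position: [0.5439, -0.1286, 0.2304]
ee_rot: [3.113, -0.417, -0.002]
force: [-0.9, 1.0, -0.6]
width: 0.044
```

```bash
python3 - <<'E'
from h import *
s=state();f=grab_frame("wrist");print({k:np.round(v,4) for k,v in s.items()})
np.save("w2.npy",np.array([f,s],dtype=object),allow_pickle=True);cv2.imwrite("pics/w2.png",cv2.resize(f["color"],(800,600),interpolation=2))
E
```

```text
{'t': np.float64(2.4), 'joint_positions': array([-3.6970e-01,  1.1780e-01,  1.4761e+00, -6.0000e-04,  1.5487e+00,
        1.4673e+00]), 'dq': array([ 0.0501, -0.0382,  0.0397,  0.0158,  0.0093, -0.0991]), 'joint_efforts': array([ -3.059 , -67.0181, -59.7858,  -0.2822,  -0.2115,   2.3728]), 'position': array([ 0.5439, -0.1286,  0.2304]), 'ee_rot': array([ 3.1135e+00, -4.1680e-01, -1.6000e-03]), 'force': array([-0.8917,  1.0121, -0.6261]), 'moment': array([-0.0145,  0.0116, -0.0023]), 'width': np.float64(0.044)}
```

View pics/w2.png

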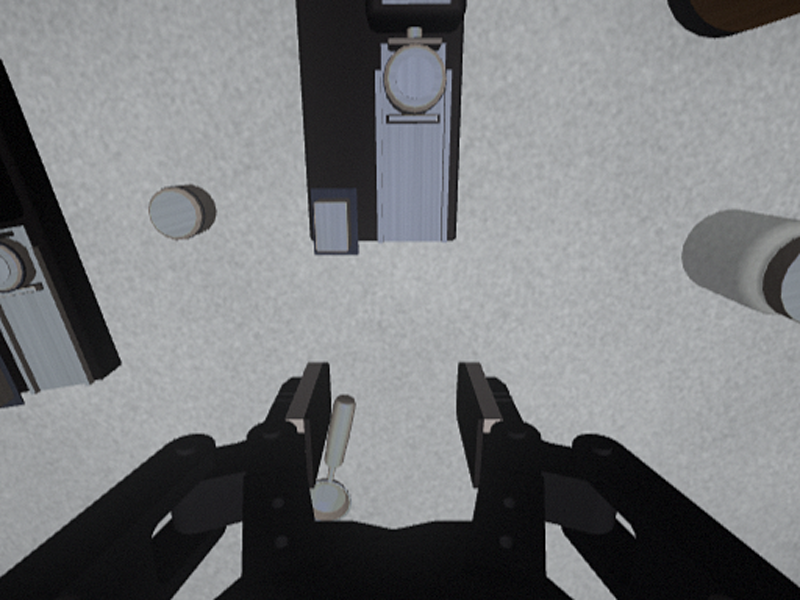

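The dispenser lies nearly square in view (800 px image): lip (412,241), key top about (331,226), gate (412,118), capsule top (414,78). It really is the tall capsule, and the left dispenser holds the flat puck.

```bash
cat > m.py <<'E'
from h import *
def meas(fn,pts):
    f,s=np.load(fn,allow_pickle=True);M=c2w(f,s);k=512/800
    for n,(u,v,z) in pts.items():
        print(n,onz(f,M,(u+.5)*k-.5,(v+.5)*k-.5,z).round(4))
    R=cv2.Rodrigues(np.array(s["ee_rot"]))[0];print("yaw tool y",R[:,1].round(4),s["position"])
E
python3 - <<'E'
from m import *
meas("w2.npy",dict(lipL=(378,241,.03),lipR=(446,241,.03),farL=(382,70,.03),farR=(451,70,.03),gate=(412,115,.038),key=(331,226,.054),caps=(414,77,.064),baseFL=(312,240,.03),baseFR=(456,240,.03),
 keyFL=(315,252,.054),keyFR=(348,252,.054),keyBL=(314,201,.054)))
f,s=np.load("w2.npy",allow_pickle=True);im=f["color"]
g=cv2.resize(im,None,fx=4,fy=4,interpolation=2)[0:720,720:1240]
cv2.imwrite("pics/w2c.png",cv2.resize(g,(433,600)))
E
```

```text
lipL [ 0.5595 -0.121   0.03  ]
lipR [ 0.5458 -0.1711  0.03  ]
farL [ 0.6726 -0.156   0.03  ]
farR [ 0.6601 -0.2016  0.03  ]
gate [ 0.6389 -0.1682  0.038 ]
key [ 0.5827 -0.094   0.054 ]
caps [ 0.6583 -0.1734  0.064 ]
baseFL [ 0.5736 -0.0726  0.03  ]
baseFR [ 0.5445 -0.1786  0.03  ]
keyFL [ 0.568  -0.0773  0.054 ]
keyFR [ 0.5618 -0.1001  0.054 ]
keyBL [ 0.6023 -0.0879  0.054 ]
yaw tool y [-2.630e-01 -9.648e-01  5.000e-04] [ 0.54386953 -0.12860027  0.23040199]
```

Measured and given geometry agree: the key sits at lip + 15 ex + 58 ey to within 1 mm, and the lane is 52 mm over the rails. The tips look about 7.5 mm thick, so I'll use an opening of 51 mm. I'm moving above the press point next.

Call:
carry_out(increments=[{"dx": 10, "dy": 2, "dz": -25, "yaw": 0, "fingers": 51}, {"dx": 10, "dy": 2, "dz": -35, "yaw": 0, "fingers": 51}, {"dx": 11, "dy": 0, "dz": -40, "yaw": 0, "fingers": 51}, {"dx": 0, "dy": 0, "dz": -30, "yaw": 0, "fingers": 51}, {"dx": 0, "dy": 0, "dz": 0, "yaw": 0, "fingers": 51}, {"dx": 0, "dy": 0, "dz": 0, "yaw": 0, "fingers": 51}, {"dx": 0, "dy": 0, "dz": 0, "yaw": 0, "fingers": 51}])

```text
t: 3.15
position: [0.575, -0.1214, 0.1036]
ee_rot: [3.115, -0.403, 0.004]
force: [0.5, 0.8, 0.1]
width: 0.0509
```

```bash
python3 - <<'E'
from h import *
s=state();f=grab_frame("wrist");print({k:np.round(v,4) for k,v in s.items()})
np.save("w3.npy",np.array([f,s],dtype=object),allow_pickle=True);cv2.imwrite("pics/w3.png",cv2.resize(f["color"],(800,600),interpolation=2))
E
```

```text
{'t': np.float64(3.15), 'joint_positions': array([-3.3920e-01,  2.4880e-01,  1.5839e+00,  1.0000e-04,  1.3061e+00,
        1.4889e+00]), 'dq': array([-0.0039, -0.0033,  0.0012, -0.001 , -0.0062,  0.004 ]), 'joint_efforts': array([ 1.58600e-01, -7.43270e+01, -5.17632e+01,  1.10000e-02,
        1.89000e-02, -2.14000e-02]), 'position': array([ 0.575 , -0.1214,  0.1036]), 'ee_rot': array([ 3.1152, -0.403 ,  0.0044]), 'force': array([0.5165, 0.7879, 0.1105]), 'moment': array([ 0.0065, -0.0184, -0.0078]), 'width': np.float64(0.0509)}
```

View pics/w3.png

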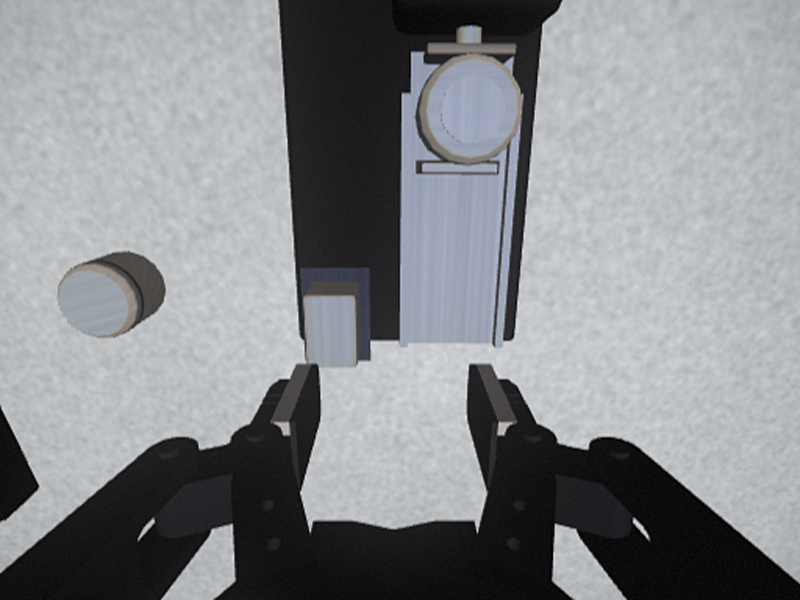

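Closer view: key top centre (331,331), lip corners (401,346) and (503,346), capsule top (472,108), fingertips x 296–319 and 469–493 at y≈365. I'll triangulate these against the first view and locate the tips.

```bash
python3 - <<'E'
from m import *
meas("w3.npy",dict(lipL=(401,346,.03),lipR=(503,346,.03),gate=(457,165,.038),key=(331,331,.054),caps=(473,107,.064),
 tL0=(296,365,.1),tL1=(319,365,.1),tR0=(469,365,.1),tR1=(493,365,.1),tLb=(280,421,.1),tRb=(506,421,.1)))
A=np.load("w2.npy",allow_pickle=True);B=np.load("w3.npy",allow_pickle=True);k=.64
for n,a,b in[("key",(331,226),(331,331)),("lipL",(378,241),(401,346)),("lipR",(446,241),(503,346)),("caps",(414,77),(473,107)),("gate",(412,117),(457,165))]:
    r=[ray(X[0],c2w(*X),(p[0]+.5)*k-.5,(p[1]+.5)*k-.5) for X,p in((A,a),(B,b))]
    N=[np.eye(3)-np.outer(d,d)/(d@d) for _,d in r]
    print("tri",n,np.linalg.solve(sum(N),sum(n_@o for n_,(o,_) in zip(N,r))).round(4))
E
```

```text
lipL [ 0.5573 -0.121   0.03  ]
lipR [ 0.5438 -0.1721  0.03  ]
gate [ 0.6384 -0.1674  0.038 ]
key [ 0.5831 -0.0944  0.054 ]
caps [ 0.6587 -0.1744  0.064 ]
tL0 [ 0.5901 -0.0899  0.1   ]
tL1 [ 0.588  -0.0978  0.1   ]
tR0 [ 0.5744 -0.1492  0.1   ]
tR1 [ 0.5722 -0.1574  0.1   ]
tLb [ 0.5699 -0.0769  0.1   ]
tRb [ 0.5485 -0.1577  0.1   ]
yaw tool y [-2.545e-01 -9.671e-01  1.000e-04] [ 0.57502885 -0.12143468  0.10357927]
tri key [ 0.5825 -0.0938  0.0524]
tri lipL [ 0.561  -0.1217  0.0384]
tri lipR [ 0.5474 -0.1708  0.0374]
tri caps [ 0.6582 -0.1734  0.0677]
tri gate [ 0.638  -0.1682  0.0314]
```

Heights agree within about 5 mm of the stated ones (8 mm for the weakly defined lip corners), and xy agrees to 2 mm. The key finger sits over the key and the other finger over the lane centre. I'm lowering in steps to sense contact.

Call:
carry_out(increments=[{"dx": 1, "dy": 0, "dz": -20, "yaw": 0, "fingers": 51}, {"dx": 0, "dy": 0, "dz": -18, "yaw": 0, "fingers": 51}, {"dx": 0, "dy": 0, "dz": -6, "yaw": 0, "fingers": 51}, {"dx": 0, "dy": 0, "dz": 0, "yaw": 0, "fingers": 51}, {"dx": 0, "dy": 0, "dz": 0, "yaw": 0, "fingers": 51}])

```text
t: 3.7
position: [0.5758, -0.1217, 0.0586]
ee_rot: [3.115, -0.404, 0.002]
force: [0.0, -0.3, -0.0]
width: 0.0512
```

Call:
carry_out(increments=[{"dx": 0, "dy": 0, "dz": -3, "yaw": 0, "fingers": 51}, {"dx": 0, "dy": 0, "dz": 0, "yaw": 0, "fingers": 51}, {"dx": 0, "dy": 0, "dz": 0, "yaw": 0, "fingers": 51}])

```text
t: 4.0
position: [0.5754, -0.1215, 0.0546]
ee_rot: [-3.115, 0.405, -0.001]
force: [0.4, -0.1, 0.6]
width: 0.0508
```

Call:
carry_out(increments=[{"dx": 0, "dy": 0, "dz": -3, "yaw": 0, "fingers": 51}, {"dx": 0, "dy": 0, "dz": 0, "yaw": 0, "fingers": 51}, {"dx": 0, "dy": 0, "dz": 0, "yaw": 0, "fingers": 51}])

```text
t: 4.3
position: [0.5753, -0.1215, 0.0512]
ee_rot: [-3.115, 0.404, 0.0]
force: [-0.6, -0.3, 0.8]
width: 0.0511
```

Call:
carry_out(increments=[{"dx": 0, "dy": 0, "dz": -3, "yaw": 0, "fingers": 51}, {"dx": 0, "dy": 0, "dz": 0, "yaw": 0, "fingers": 51}, {"dx": 0, "dy": 0, "dz": 0, "yaw": 0, "fingers": 51}])

```text
t: 4.6
position: [0.5754, -0.1215, 0.0483]
ee_rot: [-3.115, 0.404, -0.001]
force: [0.5, 0.3, 1.3]
width: 0.0511
```

```bash
python3 - <<'E'
from h import *
s=state();f=grab_frame("wrist");print({k:np.round(s[k],4) for k in("t","position","force","moment","width")})
np.save("w4.npy",np.array([f,s],dtype=object),allow_pickle=True);cv2.imwrite("pics/w4.png",cv2.resize(f["color"],(800,600),interpolation=2))
E
```

```text
{'t': np.float64(4.6), 'position': array([ 0.5754, -0.1215,  0.0483]), 'force': array([0.5115, 0.3451, 1.2764]), 'moment': array([ 0.01  , -0.0834, -0.0366]), 'width': np.float64(0.0511)}
```

View pics/w4.png

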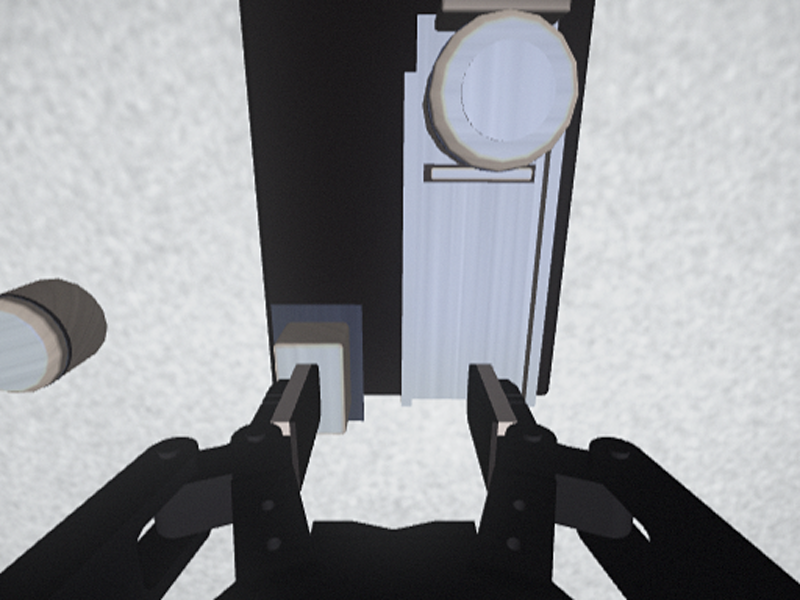

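The picture shows the left finger over the key and the right one over the middle of the lane. The capsule is still behind the gate. I'm pressing on.

Call:
carry_out(increments=[{"dx": 0, "dy": 0, "dz": -3, "yaw": 0, "fingers": 51}, {"dx": 0, "dy": 0, "dz": 0, "yaw": 0, "fingers": 51}, {"dx": 0, "dy": 0, "dz": 0, "yaw": 0, "fingers": 51}])

```text
t: 4.95
position: [0.5754, -0.1215, 0.0452]
ee_rot: [-3.115, 0.404, -0.0]
force: [1.5, -0.8, 2.3]
width: 0.0511
```

Call:
carry_out(increments=[{"dx": 0, "dy": 0, "dz": -3, "yaw": 0, "fingers": 51}, {"dx": 0, "dy": 0, "dz": 0, "yaw": 0, "fingers": 51}, {"dx": 0, "dy": 0, "dz": 0, "yaw": 0, "fingers": 51}])

```text
t: 5.25
position: [0.5753, -0.1215, 0.0422]
ee_rot: [-3.115, 0.404, -0.0]
force: [1.1, -0.6, 3.3]
width: 0.0508
```

Call:
carry_out(increments=[{"dx": 0, "dy": 0, "dz": -3, "yaw": 0, "fingers": 51}, {"dx": 0, "dy": 0, "dz": 0, "yaw": 0, "fingers": 51}, {"dx": 0, "dy": 0, "dz": 0, "yaw": 0, "fingers": 51}])

```text
t: 5.55
position: [0.5752, -0.1215, 0.0393]
ee_rot: [-3.115, 0.405, 0.0]
force: [0.3, -0.5, 4.0]
width: 0.0506
```

Call:
carry_out(increments=[{"dx": 0, "dy": 0, "dz": -3, "yaw": 0, "fingers": 51}, {"dx": 0, "dy": 0, "dz": 0, "yaw": 0, "fingers": 51}, {"dx": 0, "dy": 0, "dz": 0, "yaw": 0, "fingers": 51}, {"dx": 0, "dy": 0, "dz": 0, "yaw": 0, "fingers": 51}])

```text
t: 5.95
position: [0.5755, -0.1215, 0.0383]
ee_rot: [-3.115, 0.404, -0.002]
force: [-11.0, 1.8, 31.4]
width: 0.0508
```

Call:
carry_out(increments=[{"dx": 0, "dy": 0, "dz": -2, "yaw": 0, "fingers": 51}, {"dx": 0, "dy": 0, "dz": 0, "yaw": 0, "fingers": 51}, {"dx": 0, "dy": 0, "dz": 0, "yaw": 0, "fingers": 51}])

```text
t: 6.25
position: [0.5757, -0.1215, 0.0378]
ee_rot: [3.115, -0.404, 0.003]
force: [-21.3, 4.8, 52.7]
width: 0.0513
```

```bash
python3 - <<'E'
from h import *
s=state();f=grab_frame("wrist");print({k:np.round(s[k],4) for k in("t","position","force","moment","width")})
np.save("w5.npy",np.array([f,s],dtype=object),allow_pickle=True);cv2.imwrite("pics/w5.png",cv2.resize(f["color"],(800,600),interpolation=2))
E
```

```text
{'t': np.float64(6.25), 'position': array([ 0.5757, -0.1215,  0.0378]), 'force': array([-21.3048,   4.7549,  52.7463]), 'moment': array([2.3722, 3.1785, 0.4758]), 'width': np.float64(0.0513)}
```

View pics/w5.png

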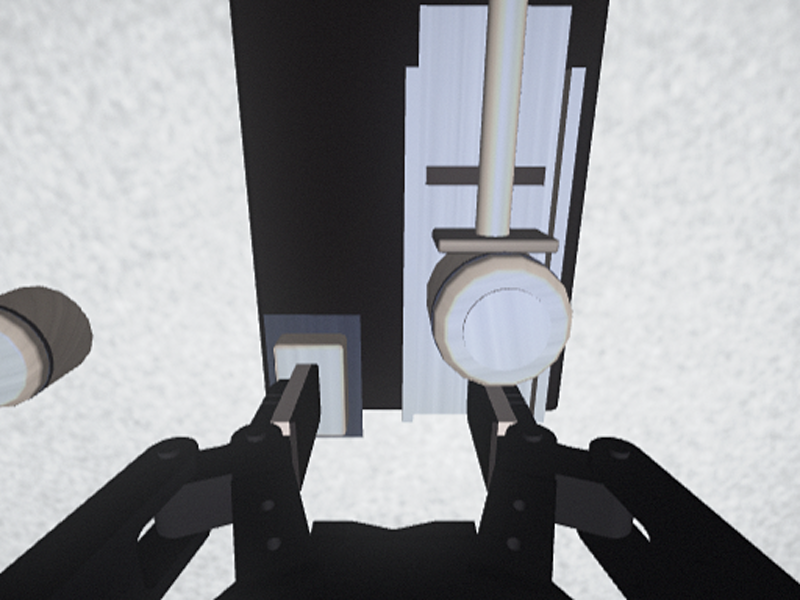

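The capsule has popped and sits against the lane finger, centre about (505,318). The pusher is behind it, and the sunken gate shows at y≈175. The key is on its stop, but 53 N is more than needed, so I'm easing off.

Call:
carry_out(increments=[{"dx": 0, "dy": 0, "dz": 1.5, "yaw": 0, "fingers": 51}, {"dx": 0, "dy": 0, "dz": 1.5, "yaw": 0, "fingers": 51}, {"dx": 0, "dy": 0, "dz": 0, "yaw": 0, "fingers": 51}, {"dx": 0, "dy": 0, "dz": 0, "yaw": 0, "fingers": 51}, {"dx": 0, "dy": 0, "dz": 0, "yaw": 0, "fingers": 51}])

```text
t: 6.8
position: [0.5754, -0.1215, 0.0384]
ee_rot: [-3.115, 0.404, -0.001]
force: [-7.4, 1.4, 20.2]
width: 0.0512
```

```bash
python3 - <<'E'
from h import *
s=state();f=grab_frame("wrist");print({k:np.round(s[k],4) for k in("t","position","force","moment","width")})
np.save("w6.npy",np.array([f,s],dtype=object),allow_pickle=True);cv2.imwrite("pics/w6.png",cv2.resize(f["color"],(800,600),interpolation=2))
p=onz(f,c2w(f,s),506*.64,318*.64,.064)[:2]
ex=np.array([.966,-.26]);ey=np.array([.26,.966]);O=np.array([.552,-.1462])+.125*ex
print("capsule local (if at 506,318)",((p-O)@ex).round(4),((p-O)@ey).round(4))
for z,u,v,n in[(.042,310,391,"key")]: pass
print("key top width px->mm at z .042:",np.linalg.norm(onz(f,c2w(f,s),274*.64,350*.64,.042)-onz(f,c2w(f,s),346*.64,350*.64,.042)).round(4))
E
```

```text
{'t': np.float64(6.8), 'position': array([ 0.5754, -0.1215,  0.0384]), 'force': array([-7.4103,  1.4457, 20.1701]), 'moment': array([0.931 , 1.0006, 0.0095]), 'width': np.float64(0.0512)}
capsule local (if at 506,318) -0.0737 -0.0011
key top width px->mm at z .042: 0.024
```

View pics/w6.png

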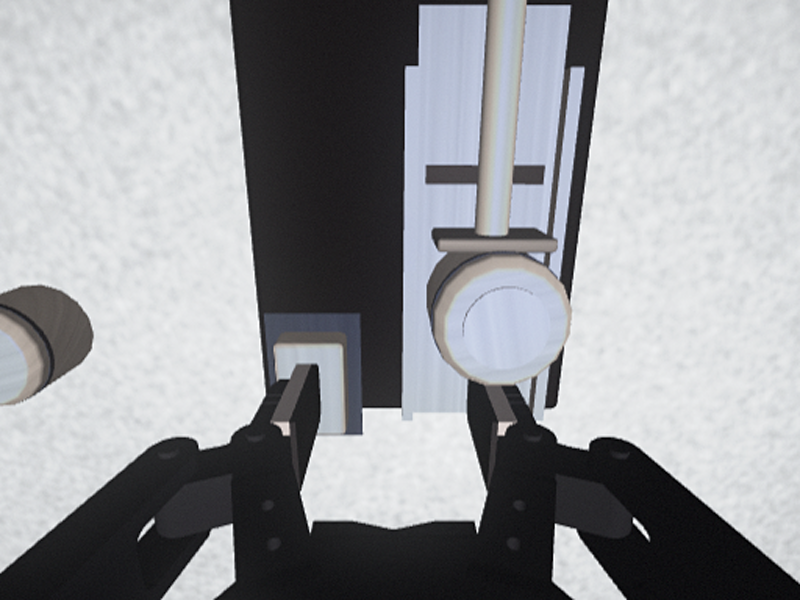

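The key is still on its stop: 20 N against a 5 N spring. The capsule is upright at local x ≈ −74 mm, y ≈ −1 mm, pinched between pusher and finger, and hasn't moved between the two pictures. Handing in.

```bash
python3 -c "
from bench import finish_job
print(finish_job())"
```

```text
the job is handed in; nothing more can be done
None
```

I put one finger across the lane of the tall capsule's dispenser and pressed its key down to the stop with the other. The capsule popped past the gate and is held against the waiting finger. I handed the job in at about 6.9 s, still holding it; the hand-in gave no verdict.

**Last checks:**
- **Key:** it is on its stop. The tool pushes down with 20 N, against the spring's 5 N when fully down, and the gate looks sunk in the picture.
- **Capsule:** it stands upright at about local x −74 mm, y −1 mm. It did not move between the last two pictures, and the pusher is pressed up behind it.
- **Other objects:** I touched nothing else. I did not take a final picture of the other dispenser.

**What was off:**
- **Key press:** it briefly overshot to about 53 N with the key on its stop, and I backed off.
- **Heights:** lip heights triangulated from the wrist views came out about 8 mm high, because their corners were poorly defined. Key, gate and capsule heights were within about 2, 7 and 4 mm of the stated ones.
- **Contact force on the capsule:** I could not measure it directly. I inferred it from the pusher holding the capsule against the finger.

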